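# Shut and lock the dust filter box

### The arm

A 6-joint arm with a two-finger parallel gripper is mounted at the origin on the work surface. World frame = base frame: x ahead of the robot, y to its left, z up, the work surface at z = 0. Lengths are in mm, angles in rad, forces in N, time in s.
With the tool pointing down it reaches from about 350 to 875 mm from the base axis. Payload 4.2 kg.
Tool frame: the origin (TCP) lies at the very end of the fingers, on their centre line; the grasp point (between the pads) lies 19 mm behind it; z points along the fingers, y is the line along which they close (so a half turn about z gives the same grasp; the last joint's range is limited). The gripper opens to 85 mm and grips with 20 to 120 N. Pads are 22 mm wide; open, the fingers measure 114 mm over their backs; the gripper's body (76 mm by 85 mm) begins 54 mm behind the grasp point. The pads swing forward as they close: fully open they stand 13 mm farther back than shut.
Start: joints at [1.537, 0.385, 0.008, 0, -1.194, -0.259], TCP at [180.364, 598.388, 231.312] pointing down, gripper open.
Joint ranges: [-3.14, 3.14], [-1.21, 2.06], [-1.07, 1.41], [-3.16, 2.05], [-2.99, -0.16], [-3.1, 3.1]. Speed limits (rad/s): [2.79, 2.79, 3.14, 3.14, 3.14, 3.14].

### API

Orientations are given as a unit quaternion [x, y, z, w].
In Python, from bench import arm gives the robot as it stands.
- The arm moves only by the tool servo_tool, never from a script. Its argument "rows" is a list that holds one entry, the list of rows, each a list of 7 numbers: the finger opening in mm, from 0 to 85.4, then the shift along the tool's x, y, z in mm, then the turn, a rotation vector about the tool's x, y, z in rad. A call has 1 to 10 rows; each row is the pose to reach, as a shift and turn from the pose commanded when the call began, along the tool's axes at that moment; what a row does not reach only later rows make up. A row lasts 1/8 s, in which the tool goes at most 62.5 mm and 10.7 degrees, less where a joint would pass 70% of its speed; a pose out of reach is approached as far as the arm can. A call with a gripper value outside its range is refused whole. The fingers move at their own pace and stop on an object; the grip force is fixed at half the most. Time passes only in rows, so rows that repeat a pose let the fingers close. It gives the time, the measured TCP pose, the force, the opening and the grip force at its end, in the units of the state.
- arm.read_state(): the state, without advancing time (a new reading comes with each control period).
- arm.get_image(name): name is "scene" or "top"; returns the picture (400x640x3 uint8, red, green, blue); there is no depth.
- arm.camera_params(name): a dict with "intrinsics" (3x3 intrinsics, pixels), "D" ([k1, k2, p1, p2, k3] as OpenCV has them; the pictures are not rectified), "R" (3x3) and "t" (3): a world point X has camera coordinates R X + t. Camera axes: x right, y down, z forward; pixel columns grow to the right and rows downward; lengths in mm; the calibration is good to about 2 mm. A picture is of the moment at which its call begins. camera_params takes no time and is no camera call.
- arm.job_done(): hands the job in; it is judged then, once.
The state is a dict: "clock": time; "joints": joint angles; "joint_vel": joint speeds; "joint_efforts": joint torques, N m; "position": TCP position; "ee_rot": TCP orientation; "contact_force": force on the tool from outside, world axes, zero at the start; "wrist_torque": the same for the moment, N m; "gripper_width": finger opening in mm; "grasp_force": force on a finger pad.
Only numpy, scipy, OpenCV 4.12 (cv2) and the standard library are available. Lean on these libraries where they do the work, as an engineer would, in place of code of your own. Each camera call takes 0.05 s, during which the arm holds its last target. There are 200 camera calls.

### The job

The lid of the jeweller's bench dust filter box has been left open: swing it shut, then lock it with its quarter-turn stud: with the wing in line with the slot, press it down gently until the cross pin is through, turn it ninety degrees clockwise, and let go so that the pin catches. Do not force the stud: neither press it down hard onto the spring floor of the receptacle nor twist it against resistance before the pin is through; and leave the wire spools, the jar and the pliers where they are.

Things in the scene. Friction and masses are not known exactly. Their poses are not given: they have to be found in the camera images.
- case: White sheet-metal filter box, 180 (x) x 220 (y) x 85 mm high, fixed to the bench; origin at the centre of its underside, x away from the lid's front edge towards the hinge, z up. The hinge axis is parallel to y at x = +90, z = 85.5 mm. The grey outlet spigot is on its hinge side. A pleated filter is inside.
- lid (a joint): Lid angle in rad: 0 shut, grows as the front edge rises (starts 0.45 to 0.85). The lid is a flat plate 180 x 220 x 6 mm. It is counterbalanced, with a stiff hinge that stays where it is left (about 2 N at the front edge moves it); pushed down anywhere near its front edge it shuts.
- lid_push (a point): Point on the lid's top face, mid-width, 165 mm from the hinge axis (15 mm inside the front edge); turns with the lid. Its z axis is the lid's outward normal, its y runs along the hinge. The stud stands 30 mm from it towards the hinge, so a finger that pushes the lid has more room 85 mm to either side along y.
- stud_grip (a point): Centre of the stud's steel wing head: an upright bar 40 long (its x axis) x 10 wide (y) x 24 mm high (z) on a disc of 48 mm diameter. The point is on the stud's axis, half-way up the bar, 12 mm above the disc's top face, and 45 mm above the lid's top face while unpressed. With the lid shut the axis is upright, at x = -45 mm, y = 0 of the case.
- stud (a joint): Turn of the stud, rad, growing clockwise seen from above. At 0 the wing and the 25 mm long, 5 mm thick square cross pin at the shaft's foot lie along the case's x, in line with the receptacle's 8 mm wide slot (play 0.1 rad). It starts off the slot (0.2 to 0.55) and turns freely (0.03 N m) unpressed. pi/2 is the catch. Stops at -0.4 and 1.65.
- plunger (a joint): Press depth, m: 0 up, 0.024 at most; return spring 3 N plus 0.3 N/mm, less 1 N weight. The pin turns only once it is through the receptacle plate, at 9.5 to 19.5 mm: its height differs each time and is not measured. 1.2 mm deeper the pin meets a spring floor, felt as stiffening. Let go at pi/2 it springs back about 2 to 4 mm and is caught, staying 7.5 to 17.5 mm in; uncaught, it returns to 0.
- keeper_spring (a joint): Spring floor of the receptacle inside the box, in m: 0 untouched, grows as the pin pushes it down, 10 N per mm. It is bent for good beyond 1.6 mm (16 N), which means a push on the stud of 21 to 24 N in all; some 10 to 13 N in all is enough to be just on it.
- keeper_twist (a joint): Twist of the slotted receptacle plate inside the box on its mount, rad: 0 at rest; 4 N m per rad. If the stud is turned by force while its pin is still in the slot, the plate twists along; beyond 0.15 rad (0.6 N m) it is bent for good. Once the pin is through, turning takes under 0.1 N m.
- spool_big: Wire spool, white flanges of 64 mm diameter, 90 mm high, upright; origin under its centre. Leave alone.
- spool_small: Wire spool, white flanges of 48 mm diameter, 45 mm high, upright beside the box; origin under its centre. Leave alone.
- jar: Glass jar with steel lid, 60 mm diameter, 75 mm high; origin under its centre. Leave alone.
- pliers: Pliers lying beside the box, 130 x 40 x 12 mm, origin under the pivot, jaws to +x. Leave alone.

How it is judged (in metres and radians):
On the way:
1. the lid is swung shut (value of joint lid below 0.03 rad), for 0.2 s.
At the end, for the whole second after the job is handed in: The lid is shut (within 0.03 rad), the stud has been turned to the catch (more than 1.38 rad from the slot) and, let go, stays caught and pressed in (more than 6 mm) (value of joint lid below 0.03 rad and value of joint stud above 1.38 rad and value of joint plunger above 0.006 m); the robot touches nothing.
It fails at once if the receptacle's spring floor is pushed down more than 1.6 mm (bent) (value of joint keeper_spring above 0.0016 m).
It fails at once if the stud is turned by force with its pin still in the slot (receptacle plate twisted over 0.15 rad) (value of joint keeper_twist above 0.15 rad or value of joint keeper_twist below -0.15 rad).
It fails at once if a spool, the jar or the pliers is pushed more than 30 mm or tipped over (distance of any of spool_big, spool_small, jar, pliers from where it was at the start of the episode above 0.03 m or angle between any of spool_big, spool_small, jar, pliers's own z axis and vertical above 0.5 rad).
It also fails if it takes over 51 s, if anything falls off the work surface, if the arm or the gripper's body presses on something with over 40 N, if the wrist force passes 120 N, or if a joint passes its speed limit or range.

## Working session

There is one attempt and no reset: what is moved stays moved. The work goes in short steps, Python scripts to look and compute and a tool call to move; the robot and the scene stay as the last step left them, time stands still between calls to the robot, and variables do not carry over. Pictures are saved under pics/ and viewed, at most 10 in all, crops included, and the job is handed in when it is done.

Besides the shell and the picture viewer there is one more tool, called after "Request:" as name(argument=value, ...), one argument or row to a line, values as JSON. servo_tool: Moves the arm, as the interface text tells. Its arguments: {"type":"object","properties":{"rows":{"type":"array"}},"required":["rows"]}

```bash
ls; mkdir -p pics; python3 - <<'E'
from bench import arm
import cv2,numpy as np
for n in("scene","top"):
    cv2.imwrite(f"pics/{n}0.png",arm.get_image(n)[:,:,::-1])
    p=arm.camera_params(n);print(n,p)
s=arm.read_state();print(s)
E
```

```text
pics
scene {'intrinsics': array([[413.83209743,   0.        , 318.00342056],
       [  0.        , 413.83209743, 192.8567248 ],
       [  0.        ,   0.        ,   1.        ]]), 'D': array([-0.07005269,  0.        ,  0.        ,  0.        ,  0.        ]), 'R': array([[ 0.99212959, -0.12397787, -0.01756007],
       [-0.09558482, -0.65928139, -0.74579594],
       [ 0.08088516,  0.7416047 , -0.66594298]]), 't': array([-587.3838763 ,  137.57256638, 1429.66646349])}
top {'intrinsics': array([[480.94785775,   0.        , 325.39883651],
       [  0.        , 480.94785775, 201.51636642],
       [  0.        ,   0.        ,   1.        ]]), 'D': array([-0.11094658,  0.        ,  0.        ,  0.        ,  0.        ]), 'R': array([[ 0.01142627, -0.99992005,  0.00541544],
       [-0.99549187, -0.0118853 , -0.09409931],
       [ 0.09415615, -0.00431582, -0.99554809]]), 't': array([ -15.59583631,  589.75738612, 1580.42417699])}
{'clock': 0.1, 'joints': array([ 1.53654522e+00,  3.85484671e-01,  6.82220122e-03, -4.45236924e-04,
       -1.19400406e+00, -2.58596579e-01]), 'joint_vel': array([-7.77924235e-04, -6.08641182e-04,  3.51977428e-03,  3.82490816e-05,
        1.00623817e-03, -1.29029560e-03]), 'joint_efforts': array([-7.26309099e-04, -3.93317306e+01,  1.88930851e+01,  4.19803530e+00,
       -2.61287540e-03,  5.29755312e-06]), 'position': array([180.25792837, 597.92154667, 230.34979652]), 'ee_rot': array([ 9.89286732e-01, -1.45982341e-01, -1.00951588e-04,  9.52386361e-04]), 'contact_force': array([ 0.8901975 , -0.19644575,  0.42994815]), 'wrist_torque': array([-0.01238144, -0.00617214,  0.02642451]), 'grasp_force': 0.0, 'gripper_width': 85.5149606290847}
```

View pics/scene0.png

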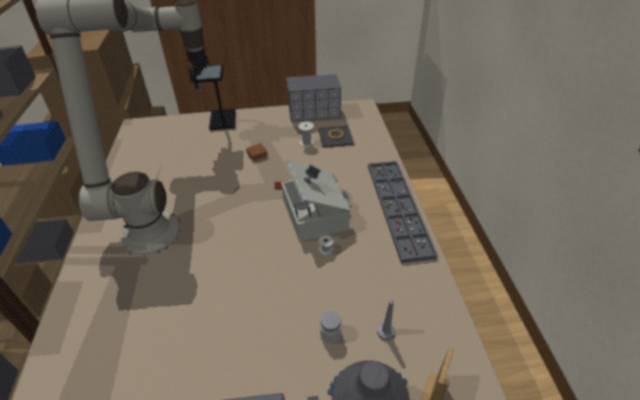

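View pics/top0.png

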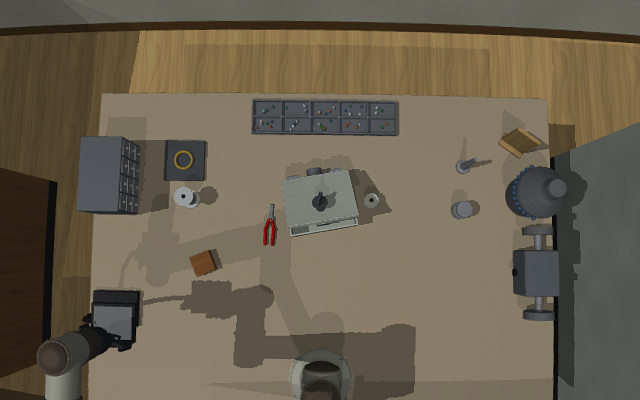

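The scene view shows the open lid at about (318,185) with its stud at (313,172). The top view shows the box at about (320,203), hinge and spigot facing away from the robot, the pliers at (270,225) and the small spool at (371,200). Next I'll zoom in on both.

```bash
python3 - <<'E'
import cv2,numpy as np
a=cv2.imread("pics/top0.png")[155:255,255:388]
b=cv2.imread("pics/scene0.png")[150:265,262:362]
a=cv2.resize(a,None,fx=6,fy=6,interpolation=cv2.INTER_CUBIC); b=cv2.resize(b,None,fx=5,fy=5,interpolation=cv2.INTER_CUBIC)
cv2.imwrite("pics/a1.png",a);cv2.imwrite("pics/b1.png",b)
E
cat > h.py <<'E'
import numpy as np,cv2
from bench import arm
def ray(n,uv):
    p=arm.camera_params(n)
    q=cv2.undistortPoints(np.array([[uv]],float),p["intrinsics"],p["D"])[0,0]
    return -p["R"].T@p["t"], p["R"].T@np.array([*q,1])
def onz(n,uv,z):
    c,d=ray(n,uv); return c+d*(z-c[2])/d[2]
def tri(u1,u2):
    c1,d1=ray("top",u1);c2,d2=ray("scene",u2)
    s=np.linalg.lstsq(np.c_[d1,-d2],c2-c1,rcond=None)[0]
    a,b=c1+s[0]*d1,c2+s[1]*d2
    return (a+b)/2,np.linalg.norm(a-b)
def proj(n,X):
    p=arm.camera_params(n)
    return cv2.projectPoints(np.array(X,float).reshape(-1,1,3),cv2.Rodrigues(p["R"])[0],p["t"],p["intrinsics"],p["D"])[0][:,0]
E
```

```text
(no output)
```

View pics/a1.png

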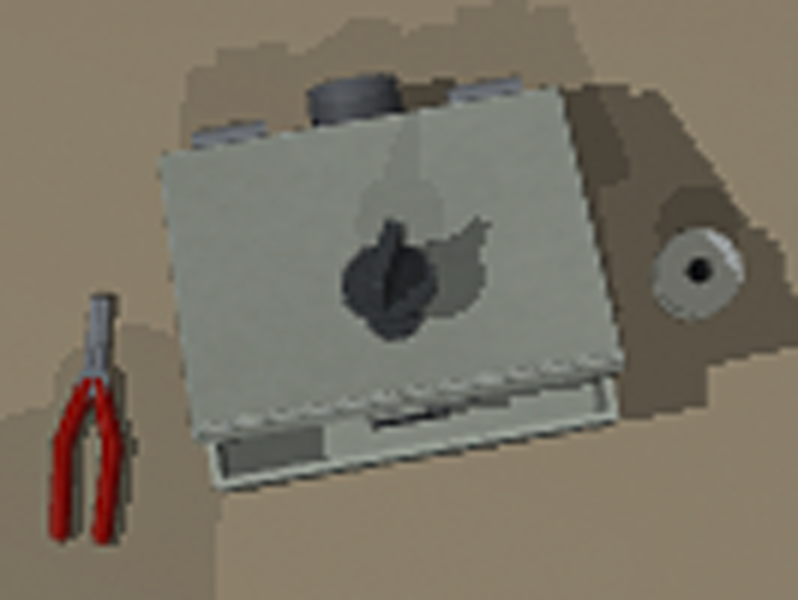

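View pics/b1.png

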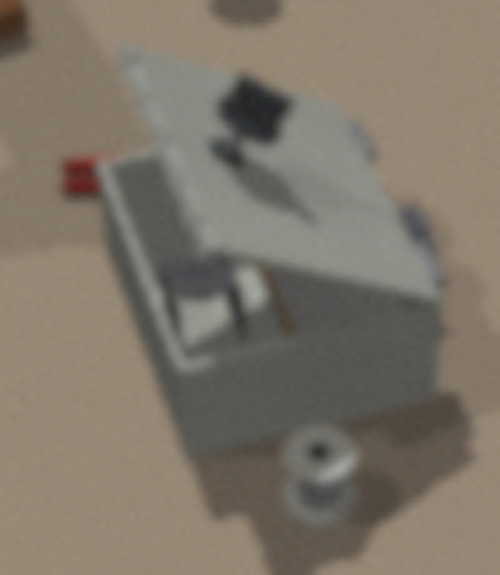

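The crops show the case rim's front corners at (218,488) and (615,420) in the top crop. The lid's front corners are at (200,432) and (622,360), and its back corners at (163,155) and (560,90).

```bash
python3 - <<'E'
from h import *
T=lambda x,y:(255+(x+.5)/6-.5,155+(y+.5)/6-.5)
S=lambda x,y:(262+(x+.5)/5-.5,150+(y+.5)/5-.5)
FL,FR=onz("top",T(218,488),85),onz("top",T(615,420),85)
BL,BR=onz("top",T(163,155),90),onz("top",T(560,90),90)
print(FL,FR,BL,BR,np.linalg.norm(FL-FR),np.linalg.norm(BL-BR),np.linalg.norm(FL-BL))
print("scene FL FR",onz("scene",S(103,165),85),onz("scene",S(185,368),85))
yv=(FL-FR+BL-BR)[:2];yaw=np.arctan2(-yv[0],yv[1]);print("yaw",yaw)
R=np.array([[np.cos(yaw),-np.sin(yaw)],[np.sin(yaw),np.cos(yaw)]])
c=(FL+FR)[:2]/2+R@[90,0];c2=(BL+BR)[:2]/2-R@[90,0];print(c,c2);C=(c+c2)/2
for n,t,s in(("lidL",T(200,432),S(125,52)),("lidR",T(622,360),S(207,245)),("knobtop",T(388,260),S(255,108))):
    X,e=tri(t,s);l=R.T@(X[:2]-C);print(n,X,e,"case",l,X[2],"ang",np.arctan2(X[2]-88.5,90-l[0]))
for n,l in(("studshut",(-45,0)),("pushL",(-75,85)),("pushR",(-75,-85))):print(n,C+R@l)
print("spool",onz("top",T(698,272),45),"pliers",onz("top",T(90,390),12))
E
```

```text
[472.42558746 100.7981181   85.        ] [ 511.25713367 -111.12305185   85.        ] [650.78191062 133.3074601   90.        ] [688.73532877 -80.1509923   90.        ] 215.44946334333423 216.80630260469567 181.36382033888367
scene FL FR [476.36712529  99.31851946  85.        ] [ 516.69631372 -110.6990634    85.        ]
yaw 0.1785861802144178
[580.40998481  10.82499068] [581.18999545  10.59077634]
lidL [498.64206535 103.97881645 180.60188779] 0.7290827879514451 case [-64.28276985 106.38193942] 180.6018877875117 ang 0.5381871597354997
lidR [ 536.06920924 -107.23376226  187.03511626] 0.9838611185110667 case [ -64.97034201 -108.11997607] 187.03511626209013 ang 0.5663507896450433
knobtop [581.78682849  10.58913256 196.17130713] 5.571217564373264 case [ 0.95004877 -0.29216272] 196.17130713234263 ang 0.8797755369874108
studshut [536.51567801   2.71415473]
pushL [491.89353779  81.03314734]
pushR [522.09206873 -86.26314291]
spool [ 595.40354031 -159.41732529   45.        ] pliers [528.02678501 178.53533766  12.        ]
```

Request:
servo_tool(
  rows=[
    [[0, 471, 393, 10, 0, 0, -0.473], [0, 471, 393, 10, 0, 0, -0.473], [0, 471, 393, 10, 0, 0, -0.473], [0, 471, 393, 10, 0, 0, -0.473], [0, 471, 393, 10, 0, 0, -0.473], [0, 471, 393, 10, 0, 0, -0.473], [0, 471, 393, 10, 0, 0, -0.473], [0, 471, 393, 10, 0, 0, -0.473], [0, 471, 393, 10, 0, 0, -0.473], [0, 471, 393, 10, 0, 0, -0.473]],
  ],
)

```text
clock: 1.35
position: [518.6, 84.0, 221.0]
ee_rot: [0.996, 0.089, -0.0, 0.0]
contact_force: [-0.2, 0.7, -0.3]
gripper_width: -0.3
grasp_force: 0.0
```

Request:
servo_tool(
  rows=[
    [[0, 0, 0, 30, 0, 0, 0], [0, 0, 0, 42, 0, 0, 0], [0, -2, 0, 54, 0, 0, 0], [0, -4, 0, 66, 0, 0, 0], [0, -6, 0, 78, 0, 0, 0], [0, -8, 0, 90, 0, 0, 0], [0, -10, 0, 100, 0, 0, 0], [0, -12, 0, 110, 0, 0, 0], [0, -15, 0, 118, 0, 0, 0], [0, -15, 0, 124, 0, 0, 0]],
  ],
)

```text
clock: 2.6
position: [503.4, 83.6, 97.0]
ee_rot: [0.996, 0.09, 0.0, -0.0]
contact_force: [0.8, 0.6, 1.3]
gripper_width: -0.4
grasp_force: 1.0
```

Request:
servo_tool(
  rows=[
    [[0, 0, 0, 2, 0, 0, 0], [0, 0, 0, 4, 0, 0, 0], [0, 0, 0, 5, 0, 0, 0], [0, 0, 0, 5, 0, 0, 0]],
  ],
)

```text
clock: 3.1
position: [503.0, 83.4, 92.2]
ee_rot: [0.996, 0.09, -0.0, 0.0]
contact_force: [0.8, 0.5, 0.4]
gripper_width: 0.1
grasp_force: 0.3
```

Request:
servo_tool(
  rows=[
    [[0, 0, 0, 1, 0, 0, 0], [0, 0, 0, 2, 0, 0, 0], [0, 0, 0, 3, 0, 0, 0], [0, 0, 0, 3, 0, 0, 0]],
  ],
)

```text
clock: 3.6
position: [503.0, 83.4, 91.5]
ee_rot: [0.996, 0.09, 0.0, 0.0]
contact_force: [-5.5, 1.1, 15.9]
gripper_width: -0.0
grasp_force: 7.7
```

```bash
python3 - <<'E'
from h import *
a=arm.get_image("top")[:,:,::-1][155:255,255:388]
b=arm.get_image("scene")[:,:,::-1][150:265,262:362]
a=cv2.resize(a,None,fx=4,fy=4,interpolation=cv2.INTER_CUBIC); b=cv2.resize(b,(348,400),interpolation=cv2.INTER_CUBIC)
cv2.imwrite("pics/c1.png",np.hstack([a[:400],b[:,:260]]))
E
```

```text
(no output)
```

View pics/c1.png

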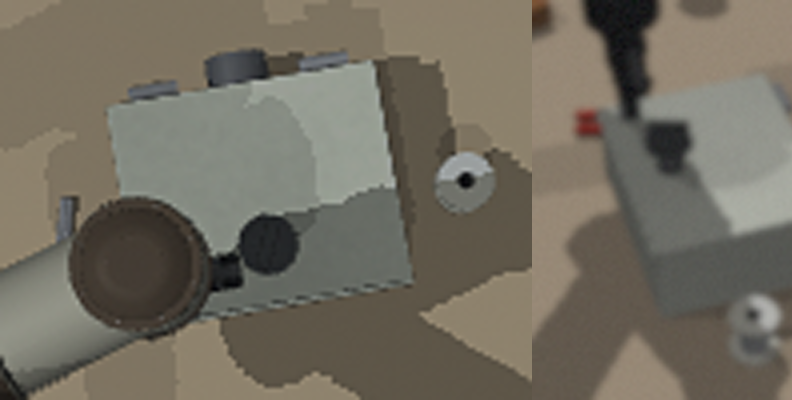

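The lid is shut: its top face is at z≈91.5, with 16 N of contact force on it. The stud disc sits at about (322,216) in the full top image. I'll back off to the side now and measure the wing direction.

Request:
servo_tool(
  rows=[
    [[0, 0, 0, -60, 0, 0, 0], [40, 0, -40, -110, 0, 0, 0], [40, 0, -90, -120, 0, 0, 0], [40, 0, -140, -120, 0, 0, 0], [40, 0, -140, -120, 0, 0, 0]],
  ],
)

```text
clock: 4.32
position: [477.4, 223.6, 209.1]
ee_rot: [0.996, 0.092, -0.0, -0.0]
contact_force: [-0.6, -0.4, -0.3]
gripper_width: 40.2
grasp_force: 0.0
```

```bash
python3 - <<'E'
from h import *
im=arm.get_image("top")[:,:,::-1].copy(); cv2.imwrite("pics/top2.png",im)
sc=arm.get_image("scene")[:,:,::-1].copy(); cv2.imwrite("pics/scene2.png",sc)
a=cv2.resize(im[190:240,295:350],None,fx=9,fy=9,interpolation=cv2.INTER_CUBIC)
b=cv2.resize(sc[150:200,285:315],(270,450),interpolation=cv2.INTER_CUBIC)
a=cv2.convertScaleAbs(a,alpha=2.2);b=cv2.convertScaleAbs(b,alpha=1.5)
cv2.imwrite("pics/d1.png",np.hstack([a,b]))
g=cv2.cvtColor(im,cv2.COLOR_BGR2GRAY)
print(g[203:230,310:336])
E
```

```text
[[135 134 137 137 136 134 135 134 133 133 133 133 133 134 134 134 136 138
  140 157 157 156 157 157 157 158]
 [135 135 136 136 136 134 135 133 132 133 132 134 135 136 136 137 134  81
   80  82  98  98  98 100  98  98]
 [136 136 135 134 136 134 136 135 134 133 134 135 136 137 138 136  81  83
   84  85 102 101 100 101 101 101]
 [138 137 136 133 134 135 136 137 136 136 136 138 138 134  80  83  84  85
   86  85  86 101 102 103 102 102]
 [134 135 136 134 135 136 139 141 140 141 138  82  83  84  84  84  85  86
   86  86  87 104 103 104 104 104]
 [133 135 136 138 140 136  81  84  85  85  52  57  74  75  89  88  87  86
   85  85  85  87 104 103 103 102]
 [137 138 140 137  82  84  85  85  58  35  35  28  44  32  35  49  76  88
   86  85  86  87 104 103 103 104]
 [ 81  81  83  83  85  86  84  45  34  35  38  34  38  39  48  35  41  78
   88  87  86  86  87 104 103 103]
 [ 84  84  84  85  87  86  47  35  38  38  38  30  38  38  35  36  34  40
   76  88  87  86  86  86 103 102]
 [ 84  86  85  86  86  56  35  36  36  37  38  34  37  40  30  38  37  39
   66  89  87  86  86  86 104 103]
 [ 85  84 
[... 1143 characters left out ...]
89  86  85
   85  85  84  84  84  87 104 103]
 [ 85  85  85  84  84  84  85  86  86  87  87  88  88  86  86  86  85  85
   85  84  85  85  83  85 102 102]
 [ 84  85  86  84  84  83  85  85  86  85  86  86  85  85  84  85  85  86
   86  85  84  87 103 102 103 102]
 [ 84  85  85  84  85  85  86  87  86  86  85  85  85  84  84  84  85  85
   85  84  86 103 104 103 102 102]
 [ 84  84  85  84  85  84  86  87  86  85  84  85  85  85  84  84  85  86
   85  87 104 102 102 101 102 105]
 [ 84  86  85  86  84  86  86  85  84  83  84  85  85  84  85  85  85  85
   86 104 103 105 104 101  99  82]
 [ 86  87  86  86  85  85  85  84  85  84  84  84  85  85  85  89  88  85
  102  65  64  76  96 125 115 115]]
```

View pics/d1.png

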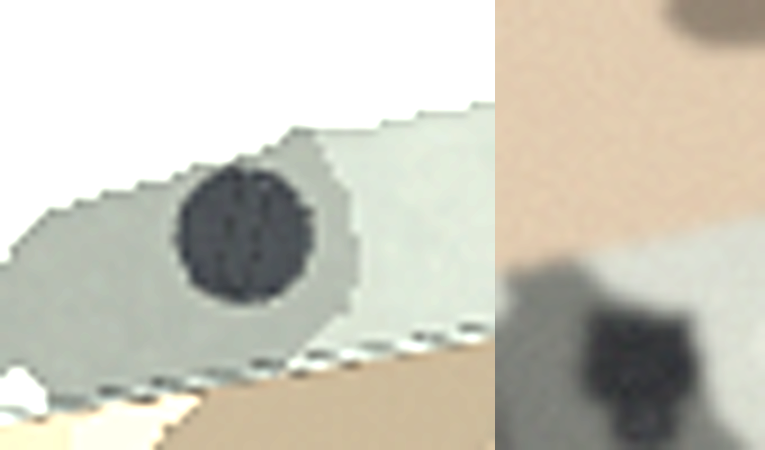

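The zoomed crop shows the disc centred at about (322,215.5) in the full top image. Faint wing edges lean right at the top by about 0.167 rad in the image, so the stud is roughly 0.33 rad off the slot.

```bash
python3 - <<'E'
from h import *
g=cv2.imread("pics/top2.png",0)
m=np.zeros_like(g);m[203:228,308:336]=(g[203:228,308:336]<62)
c,r=cv2.minEnclosingCircle(cv2.findContours(m,0,1)[0][0]);M=cv2.moments(m,True);c=(M['m10']/M['m00'],M['m01']/M['m00'])
X=onz("top",c,124.5);print(c,r,X)
# wing edge points -> yaw
A=[onz("top",p,148) for p in((321.2,209.5),(319.2,220.5),(324.3,212),(322.2,221.5))]
for i in(0,2):
    d=A[i]-A[i+1];print("wing yaw",np.arctan2(d[1],d[0]))
gs=cv2.imread("pics/scene2.png",0);print("scene expected disc",proj("scene",X),proj("scene",X+[0,0,24]))
s=arm.read_state();print(s["position"],s["ee_rot"])
R=__import__("scipy.spatial.transform",fromlist=["x"]).Rotation.from_quat(s["ee_rot"]).as_matrix()
print("to above stud z165:",R.T@(np.array([X[0],X[1],165])-s["position"]))
E
```

```text
(321.6182795698925, 215.7258064516129) 7.801380157470703 [535.89552944   3.04852539 124.5       ]
wing yaw -0.16714290922562958
wing yaw -0.20538427429932388
scene expected disc [[300.68676692 190.32704072]] [[300.35947875 184.91689418]]
[477.46762756 221.17746833 208.75242059] [ 9.95900979e-01  9.04467753e-02 -6.60201526e-04  4.29565560e-04]
to above stud z165: [ 18.23657637 225.05373328  43.89275784]
```

Request:
servo_tool(
  rows=[
    [[40, 18.5, 225, 0, 0, 0, 0.36], [40, 18.5, 225, 0, 0, 0, 0.36], [40, 18.5, 225, 0, 0, 0, 0.36], [40, 18.5, 225, 20, 0, 0, 0.36], [40, 18.5, 225, 44, 0, 0, 0.36], [40, 18.5, 225, 44, 0, 0, 0.36]],
  ],
)

```text
clock: 5.18
position: [534.8, 1.0, 163.3]
ee_rot: [0.996, -0.091, -0.003, 0.001]
contact_force: [0.1, -0.4, 0.9]
gripper_width: 40.3
grasp_force: 0.0
```

```bash
python3 - <<'E'
from h import *
sc=arm.get_image("scene")[:,:,::-1];im=arm.get_image("top")[:,:,::-1]
b=cv2.resize(sc[140:215,265:335],None,fx=7,fy=7,interpolation=cv2.INTER_CUBIC)
cv2.imwrite("pics/e1.png",cv2.convertScaleAbs(b,alpha=1.7))
s=arm.read_state();print(s["position"],s["ee_rot"],s["contact_force"],s["wrist_torque"],s["joints"])
E
```

```text
[536.70616913   2.53061009 165.78797141] [ 9.95937377e-01 -9.00481646e-02  1.36101652e-04  2.25702503e-04] [ 0.58548198 -0.3421305   0.30218099] [-0.02433126 -0.02751918  0.01017706] [ 3.07341146e-01  2.94316490e-01 -3.04646586e-01  6.31551637e-04
 -9.71757115e-01  1.08275848e+00]
```

View pics/e1.png

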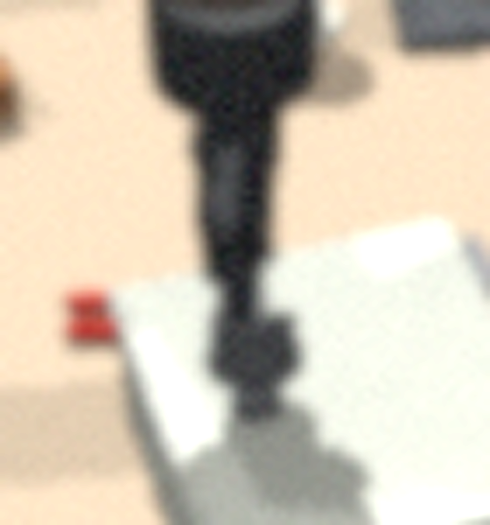

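The gripper is straddled above the stud, with the fingers at about (235,290) in the crop just over the wing. Now I descend.

Request:
servo_tool(
  rows=[
    [[40, 0, 0, 10, 0, 0, 0], [40, 0, 0, 20, 0, 0, 0], [40, 0, 0, 28, 0, 0, 0], [40, 0, 0, 33, 0, 0, 0], [40, 0, 0, 36, 0, 0, 0], [40, 0, 0, 36, 0, 0, 0]],
  ],
)

```text
clock: 6.02
position: [536.6, 3.2, 129.1]
ee_rot: [0.996, -0.09, -0.0, 0.0]
contact_force: [-0.3, -0.2, -0.1]
gripper_width: 40.1
grasp_force: 0.0
```

Request:
servo_tool(
  rows=[
    [[20, 0, 0, 0, 0, 0, 0], [16, 0, 0, 0, 0, 0, 0], [13, 0, 0, 0, 0, 0, 0], [12, 0, 0, 0, 0, 0, 0], [11, 0, 0, 0, 0, 0, 0], [11, 0, 0, 0, 0, 0, 0]],
  ],
)

```text
clock: 6.78
position: [536.6, 3.2, 129.3]
ee_rot: [0.996, -0.09, 0.0, 0.0]
contact_force: [-0.3, 0.7, 1.0]
gripper_width: 10.9
grasp_force: 0.0
```

```bash
python3 - <<'E'
from h import *
s=arm.read_state();print({k:np.round(s[k],3) for k in("position","ee_rot","contact_force","wrist_torque","gripper_width","grasp_force")})
E
```

```text
{'position': array([536.571,   3.175, 129.304]), 'ee_rot': array([ 0.996, -0.09 ,  0.   ,  0.   ]), 'contact_force': array([-0.304,  0.718,  1.001]), 'wrist_torque': array([-0.002,  0.024, -0.029]), 'gripper_width': np.float64(10.92), 'grasp_force': np.float64(0.0)}
```

Request:
servo_tool(
  rows=[
    [[8, 0, 0, 0, 0, 0, 0], [5, 0, 0, 0, 0, 0, 0], [5, 0, 0, 0, 0, 0, 0]],
  ],
)

```text
clock: 7.15
position: [536.6, 3.2, 129.5]
ee_rot: [0.996, -0.09, 0.0, 0.0]
contact_force: [-0.2, 0.7, 0.9]
gripper_width: 8.6
grasp_force: 59.7
```

```bash
cat > st.py <<'E'
from h import *
s=arm.read_state();print({k:np.round(s[k],3) for k in("clock","position","ee_rot","contact_force","wrist_torque","gripper_width","grasp_force")})
E
python3 st.py
```

```text
{'clock': np.float64(7.15), 'position': array([536.609,   3.163, 129.471]), 'ee_rot': array([ 0.996, -0.09 ,  0.   ,  0.   ]), 'contact_force': array([-0.23 ,  0.709,  0.932]), 'wrist_torque': array([-0.016,  0.178, -0.073]), 'gripper_width': np.float64(8.586), 'grasp_force': np.float64(59.655)}
```

Request:
servo_tool(
  rows=[
    [[5, 0, 0, 0, 0, 0, -0.09], [5, 0, 0, 0, 0, 0, -0.18], [5, 0, 0, 0, 0, 0, -0.27], [5, 0, 0, 0, 0, 0, -0.36], [5, 0, 0, 0, 0, 0, -0.36]],
  ],
)

```text
clock: 7.78
position: [536.6, 3.1, 129.4]
ee_rot: [0.996, 0.09, 0.0, 0.0]
contact_force: [-1.0, -0.7, 1.8]
gripper_width: 8.0
grasp_force: 59.8
```

```bash
python3 st.py; python3 - <<'E'
from h import *
im=arm.get_image("top")[:,:,::-1];cv2.imwrite("pics/top3.png",im)
E
```

```text
{'clock': np.float64(7.775), 'position': array([536.572,   3.052, 129.445]), 'ee_rot': array([0.996, 0.09 , 0.   , 0.   ]), 'contact_force': array([-0.953, -0.727,  1.844]), 'wrist_torque': array([-0.187,  0.148,  0.051]), 'gripper_width': np.float64(7.999), 'grasp_force': np.float64(59.836)}
```

Request:
servo_tool(
  rows=[
    [[5, 0, 0, 1, 0, 0, 0], [5, 0, 0, 2, 0, 0, 0], [5, 0, 0, 3, 0, 0, 0], [5, 0, 0, 4, 0, 0, 0], [5, 0, 0, 4, 0, 0, 0]],
  ],
)

```text
clock: 8.45
position: [536.6, 3.1, 125.4]
ee_rot: [0.996, 0.09, 0.0, 0.0]
contact_force: [-0.5, -0.7, 4.1]
gripper_width: 9.0
grasp_force: 60.0
```

Request:
servo_tool(
  rows=[
    [[5, 0, 0, 1, 0, 0, 0], [5, 0, 0, 2, 0, 0, 0], [5, 0, 0, 3, 0, 0, 0], [5, 0, 0, 3, 0, 0, 0]],
  ],
)

```text
clock: 8.95
position: [536.6, 3.1, 122.3]
ee_rot: [0.996, 0.09, 0.0, 0.0]
contact_force: [-0.4, -2.0, 3.9]
gripper_width: 9.0
grasp_force: 60.1
```

Request:
servo_tool(
  rows=[
    [[5, 0, 0, 0.5, 0, 0, 0], [5, 0, 0, 1, 0, 0, 0], [5, 0, 0, 1.5, 0, 0, 0], [5, 0, 0, 2, 0, 0, 0], [5, 0, 0, 2, 0, 0, 0]],
  ],
)

```text
clock: 9.57
position: [536.6, 3.1, 120.4]
ee_rot: [0.996, 0.09, 0.0, 0.0]
contact_force: [-1.3, -2.0, 4.3]
gripper_width: 8.6
grasp_force: 60.2
```

Depth is 9 mm and the force still follows the return spring. I'll continue in small steps.

Request:
servo_tool(
  rows=[
    [[5, 0, 0, 0.5, 0, 0, 0], [5, 0, 0, 1, 0, 0, 0], [5, 0, 0, 1, 0, 0, 0]],
  ],
)

```text
clock: 9.95
position: [536.6, 3.2, 119.3]
ee_rot: [0.996, 0.09, 0.0, 0.0]
contact_force: [-0.0, -2.2, 4.1]
gripper_width: 8.4
grasp_force: 60.3
```

Request:
servo_tool(
  rows=[
    [[5, 0, 0, 0.5, 0, 0, 0], [5, 0, 0, 1, 0, 0, 0], [5, 0, 0, 1, 0, 0, 0]],
  ],
)

```text
clock: 10.32
position: [536.6, 3.1, 118.3]
ee_rot: [0.996, 0.09, 0.0, 0.0]
contact_force: [-1.4, -2.4, 5.6]
gripper_width: 8.4
grasp_force: 60.3
```

Request:
servo_tool(
  rows=[
    [[5, 0, 0, 0.5, 0, 0, 0], [5, 0, 0, 0.8, 0, 0, 0], [5, 0, 0, 0.8, 0, 0, 0]],
  ],
)

```text
clock: 10.7
position: [536.6, 3.1, 117.6]
ee_rot: [0.996, 0.09, 0.0, 0.0]
contact_force: [-1.2, -1.7, 4.8]
gripper_width: 8.6
grasp_force: 60.3
```

Request:
servo_tool(
  rows=[
    [[5, 0, 0, 0.5, 0, 0, 0], [5, 0, 0, 0.8, 0, 0, 0], [5, 0, 0, 0.8, 0, 0, 0]],
  ],
)

```text
clock: 11.08
position: [536.6, 3.2, 116.8]
ee_rot: [0.996, 0.09, 0.0, 0.0]
contact_force: [-1.2, -1.1, 5.7]
gripper_width: 8.4
grasp_force: 60.4
```

Request:
servo_tool(
  rows=[
    [[5, 0, 0, 0.5, 0, 0, 0], [5, 0, 0, 0.8, 0, 0, 0], [5, 0, 0, 0.8, 0, 0, 0]],
  ],
)

```text
clock: 11.45
position: [536.7, 3.2, 116.1]
ee_rot: [0.996, 0.09, 0.0, 0.0]
contact_force: [-0.9, -2.4, 5.7]
gripper_width: 8.7
grasp_force: 60.4
```

Request:
servo_tool(
  rows=[
    [[5, 0, 0, 0.5, 0, 0, 0], [5, 0, 0, 0.8, 0, 0, 0], [5, 0, 0, 0.8, 0, 0, 0]],
  ],
)

```text
clock: 11.82
position: [536.6, 3.1, 115.3]
ee_rot: [0.996, 0.09, 0.0, 0.0]
contact_force: [-1.9, -1.2, 5.5]
gripper_width: 8.4
grasp_force: 60.4
```

Request:
servo_tool(
  rows=[
    [[5, 0, 0, 0.5, 0, 0, 0], [5, 0, 0, 0.8, 0, 0, 0], [5, 0, 0, 0.8, 0, 0, 0]],
  ],
)

```text
clock: 12.2
position: [536.6, 3.2, 114.6]
ee_rot: [0.996, 0.09, 0.0, 0.0]
contact_force: [-1.7, -1.7, 7.2]
gripper_width: 8.2
grasp_force: 60.4
```

Request:
servo_tool(
  rows=[
    [[5, 0, 0, 0.3, 0, 0, 0], [5, 0, 0, 0.6, 0, 0, 0], [5, 0, 0, 0.6, 0, 0, 0]],
  ],
)

```text
clock: 12.58
position: [536.6, 3.2, 114.0]
ee_rot: [0.996, 0.09, 0.0, 0.0]
contact_force: [-1.4, -2.3, 7.4]
gripper_width: 8.8
grasp_force: 60.4
```

Request:
servo_tool(
  rows=[
    [[5, 0, 0, 0.3, 0, 0, 0], [5, 0, 0, 0.6, 0, 0, 0], [5, 0, 0, 0.6, 0, 0, 0]],
  ],
)

```text
clock: 12.95
position: [536.6, 3.1, 113.4]
ee_rot: [0.996, 0.09, 0.0, 0.0]
contact_force: [-2.7, -2.1, 6.7]
gripper_width: 8.2
grasp_force: 60.4
```

Request:
servo_tool(
  rows=[
    [[5, 0, 0, 0.4, 0, 0, 0], [5, 0, 0, 0.8, 0, 0, 0], [5, 0, 0, 0.8, 0, 0, 0]],
  ],
)

```text
clock: 13.32
position: [536.6, 3.2, 112.7]
ee_rot: [0.996, 0.09, 0.0, 0.0]
contact_force: [-1.2, -2.5, 6.9]
gripper_width: 8.5
grasp_force: 60.5
```

Request:
servo_tool(
  rows=[
    [[5, 0, 0, 0.4, 0, 0, 0], [5, 0, 0, 0.8, 0, 0, 0], [5, 0, 0, 0.8, 0, 0, 0]],
  ],
)

```text
clock: 13.7
position: [536.6, 3.1, 111.9]
ee_rot: [0.996, 0.09, 0.0, 0.0]
contact_force: [-1.9, -1.9, 7.3]
gripper_width: 8.8
grasp_force: 60.5
```

Request:
servo_tool(
  rows=[
    [[5, 0, 0, 0.4, 0, 0, 0], [5, 0, 0, 0.8, 0, 0, 0], [5, 0, 0, 0.8, 0, 0, 0]],
  ],
)

```text
clock: 14.08
position: [536.6, 3.1, 111.1]
ee_rot: [0.996, 0.09, 0.0, 0.0]
contact_force: [-1.5, -1.1, 7.2]
gripper_width: 8.2
grasp_force: 60.5
```

Request:
servo_tool(
  rows=[
    [[5, 0, 0, 0.3, 0, 0, 0], [5, 0, 0, 0.7, 0, 0, 0], [5, 0, 0, 0.7, 0, 0, 0]],
  ],
)

```text
clock: 14.45
position: [536.6, 3.2, 110.5]
ee_rot: [0.996, 0.09, 0.0, 0.0]
contact_force: [-1.8, -2.0, 6.4]
gripper_width: 8.6
grasp_force: 60.5
```

Request:
servo_tool(
  rows=[
    [[5, 0, 0, 0.3, 0, 0, 0], [5, 0, 0, 0.7, 0, 0, 0], [5, 0, 0, 0.7, 0, 0, 0]],
  ],
)

```text
clock: 14.82
position: [536.7, 3.2, 110.2]
ee_rot: [0.996, 0.09, 0.0, 0.0]
contact_force: [-1.3, -2.2, 9.3]
gripper_width: 8.6
grasp_force: 61.0
```

Request:
servo_tool(
  rows=[
    [[5, 0, 0, 0.2, 0, 0, 0], [5, 0, 0, 0.2, 0, 0, 0]],
  ],
)

```text
clock: 15.08
position: [536.7, 3.1, 110.1]
ee_rot: [0.996, 0.09, 0.0, 0.0]
contact_force: [-3.4, -2.1, 10.3]
gripper_width: 8.6
grasp_force: 61.0
```

```bash
python3 st.py
```

```text
{'clock': np.float64(15.075), 'position': array([536.67 ,   3.144, 110.146]), 'ee_rot': array([0.996, 0.09 , 0.   , 0.   ]), 'contact_force': array([-3.439, -2.139, 10.326]), 'wrist_torque': array([-0.494,  0.904, -0.033]), 'gripper_width': np.float64(8.642), 'grasp_force': np.float64(61.026)}
```

The force stiffened at about 19.3 mm depth, so the pin is on the spring floor and through the plate. I'll try a small test turn clockwise.

Request:
servo_tool(
  rows=[
    [[5, 0, 0, 0, 0, 0, 0.07], [5, 0, 0, 0, 0, 0, 0.14], [5, 0, 0, 0, 0, 0, 0.14]],
  ],
)

```text
clock: 15.45
position: [536.7, 3.2, 110.2]
ee_rot: [1.0, 0.02, 0.0, 0.0]
contact_force: [-3.0, -2.1, 9.6]
gripper_width: 8.5
grasp_force: 61.1
```

```bash
python3 st.py
```

```text
{'clock': np.float64(15.45), 'position': array([536.693,   3.204, 110.176]), 'ee_rot': array([1.  , 0.02, 0.  , 0.  ]), 'contact_force': array([-2.989, -2.137,  9.635]), 'wrist_torque': array([-0.495,  0.919,  0.011]), 'gripper_width': np.float64(8.528), 'grasp_force': np.float64(61.077)}
```

Request:
servo_tool(
  rows=[
    [[5, 0, 0, 0, 0, 0, 0.06], [5, 0, 0, 0, 0, 0, 0.1], [5, 0, 0, 0, 0, 0, 0.1]],
  ],
)

```text
clock: 15.82
position: [536.7, 3.2, 110.2]
ee_rot: [1.0, -0.03, 0.0, 0.0]
contact_force: [-3.8, -1.3, 10.1]
gripper_width: 8.4
grasp_force: 61.1
```

```bash
python3 st.py
```

```text
{'clock': np.float64(15.825), 'position': array([536.704,   3.218, 110.172]), 'ee_rot': array([ 1.  , -0.03,  0.  ,  0.  ]), 'contact_force': array([-3.78 , -1.298, 10.06 ]), 'wrist_torque': array([-0.475,  0.941,  0.015]), 'gripper_width': np.float64(8.427), 'grasp_force': np.float64(61.078)}
```

Torque is free, so the pin is through. I'll turn the rest, 1.57 rad in total, with 1.33 rad to go.

Request:
servo_tool(
  rows=[
    [[5, 0, 0, 0, 0, 0, 0.12], [5, 0, 0, 0, 0, 0, 0.24], [5, 0, 0, 0, 0, 0, 0.36], [5, 0, 0, 0, 0, 0, 0.48], [5, 0, 0, 0, 0, 0, 0.6], [5, 0, 0, 0, 0, 0, 0.7], [5, 0, 0, 0, 0, 0, 0.7]],
  ],
)

```text
clock: 16.7
position: [536.8, 3.4, 110.2]
ee_rot: [0.929, -0.371, 0.0, -0.0]
contact_force: [-3.0, -0.1, 10.4]
gripper_width: 8.5
grasp_force: 61.1
```

```bash
python3 st.py
```

```text
{'clock': np.float64(16.7), 'position': array([536.772,   3.379, 110.168]), 'ee_rot': array([ 0.929, -0.371,  0.   , -0.   ]), 'contact_force': array([-2.997, -0.126, 10.439]), 'wrist_torque': array([-0.26 ,  0.922, -0.047]), 'gripper_width': np.float64(8.507), 'grasp_force': np.float64(61.072)}
```

Request:
servo_tool(
  rows=[
    [[5, 0, 0, 0, 0, 0, 0.12], [5, 0, 0, 0, 0, 0, 0.24], [5, 0, 0, 0, 0, 0, 0.36], [5, 0, 0, 0, 0, 0, 0.48], [5, 0, 0, 0, 0, 0, 0.56], [5, 0, 0, 0, 0, 0, 0.63], [5, 0, 0, 0, 0, 0, 0.63]],
  ],
)

```text
clock: 17.58
position: [536.9, 3.5, 110.2]
ee_rot: [0.768, -0.64, 0.0, -0.001]
contact_force: [-3.0, -1.8, 10.8]
gripper_width: 8.7
grasp_force: 61.0
```

```bash
python3 st.py
```

```text
{'clock': np.float64(17.575), 'position': array([536.914,   3.48 , 110.188]), 'ee_rot': array([ 0.768, -0.64 ,  0.   , -0.001]), 'contact_force': array([-3.01 , -1.757, 10.784]), 'wrist_torque': array([-0.205,  0.843, -0.051]), 'gripper_width': np.float64(8.732), 'grasp_force': np.float64(61.047)}
```

Request:
servo_tool(
  rows=[
    [[5, 0, 0, -0.7, 0, 0, 0], [5, 0, 0, -1.4, 0, 0, 0], [5, 0, 0, -2, 0, 0, 0], [5, 0, 0, -2, 0, 0, 0]],
  ],
)

```text
clock: 18.08
position: [536.9, 3.5, 111.7]
ee_rot: [0.768, -0.64, 0.0, -0.001]
contact_force: [-1.4, -0.2, 6.8]
gripper_width: 8.4
grasp_force: 60.6
```

Request:
servo_tool(
  rows=[
    [[14, 0, 0, 0, 0, 0, 0], [25, 0, 0, 0, 0, 0, 0], [40, 0, 0, 0, 0, 0, 0], [40, 0, 0, 0, 0, 0, 0]],
  ],
)

```text
clock: 18.58
position: [536.4, 3.3, 110.8]
ee_rot: [0.768, -0.64, -0.0, 0.0]
contact_force: [0.1, 0.8, 0.1]
gripper_width: 40.3
grasp_force: 0.0
```

Request:
servo_tool(
  rows=[
    [[40, 0, 0, -20, 0, 0, 0], [40, 0, 0, -60, 0, 0, 0], [40, 0, 0, -100, 0, 0, 0], [40, 120, 0, -100, 0, 0, 0], [40, 180, 0, -100, 0, 0, 0], [40, 180, 0, -100, 0, 0, 0], [40, 180, 0, -100, 0, 0, 0]],
  ],
)

```text
clock: 19.45
position: [568.9, -177.2, 210.3]
ee_rot: [0.766, -0.642, -0.0, 0.0]
contact_force: [0.5, 1.0, -0.6]
gripper_width: 39.8
grasp_force: 0.0
```

```bash
python3 st.py; python3 - <<'E'
from h import *
im=arm.get_image("top")[:,:,::-1];sc=arm.get_image("scene")[:,:,::-1]
a=cv2.resize(im[165:245,255:380],None,fx=4,fy=4,interpolation=cv2.INTER_CUBIC)
b=cv2.resize(sc[150:210,270:330],(320,320),interpolation=cv2.INTER_CUBIC)[:, :300]
cv2.imwrite("pics/f1.png",cv2.convertScaleAbs(np.hstack([a,b]),alpha=1.6))
E
```

```text
{'clock': np.float64(19.45), 'position': array([ 568.907, -177.178,  210.264]), 'ee_rot': array([ 0.766, -0.642, -0.   ,  0.   ]), 'contact_force': array([ 0.496,  0.988, -0.616]), 'wrist_torque': array([0.078, 0.017, 0.024]), 'gripper_width': np.float64(39.753), 'grasp_force': np.float64(0.0)}
```

View pics/f1.png

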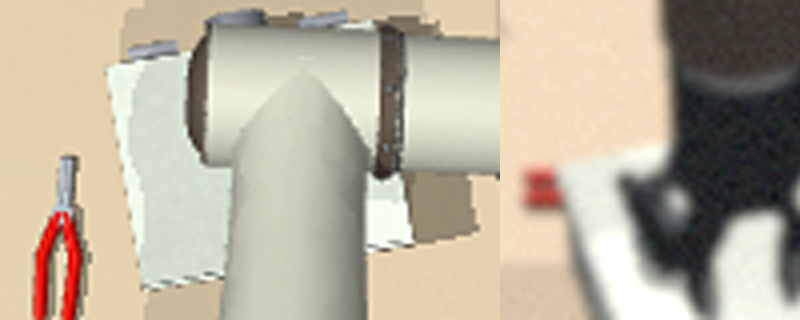

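The arm blocks both views of the stud, so I'll move it to the left side, where the view was clear before.

Request:
servo_tool(
  rows=[
    [[40, -410, 18, -20, 0, 0, 0], [40, -410, 18, -20, 0, 0, 0], [40, -410, 18, -20, 0, 0, 0], [40, -410, 18, -20, 0, 0, 0], [40, -410, 18, -20, 0, 0, 0], [40, -410, 18, -20, 0, 0, 0], [40, -410, 18, -20, 0, 0, 0], [40, -410, 18, -20, 0, 0, 0], [40, -410, 18, -20, 0, 0, 0]],
  ],
)

```text
clock: 20.68
position: [476.7, 226.5, 231.1]
ee_rot: [0.769, -0.64, -0.0, 0.0]
contact_force: [0.1, -0.6, 0.1]
gripper_width: 39.6
grasp_force: 0.0
```

```bash
python3 st.py; python3 - <<'E'
from h import *
im=arm.get_image("top")[:,:,::-1];sc=arm.get_image("scene")[:,:,::-1]
a=cv2.resize(im[190:240,295:350],None,fx=9,fy=9,interpolation=cv2.INTER_CUBIC)
b=cv2.resize(sc[150:210,280:320],(300,450),interpolation=cv2.INTER_CUBIC)
cv2.imwrite("pics/g1.png",np.hstack([cv2.convertScaleAbs(a,alpha=2.5),cv2.convertScaleAbs(b,alpha=1.6)]))
E
```

```text
{'clock': np.float64(20.675), 'position': array([476.666, 226.476, 231.103]), 'ee_rot': array([ 0.769, -0.64 , -0.   ,  0.   ]), 'contact_force': array([ 0.078, -0.565,  0.121]), 'wrist_torque': array([-0.007,  0.032,  0.003]), 'gripper_width': np.float64(39.568), 'grasp_force': np.float64(0.0)}
```

View pics/g1.png

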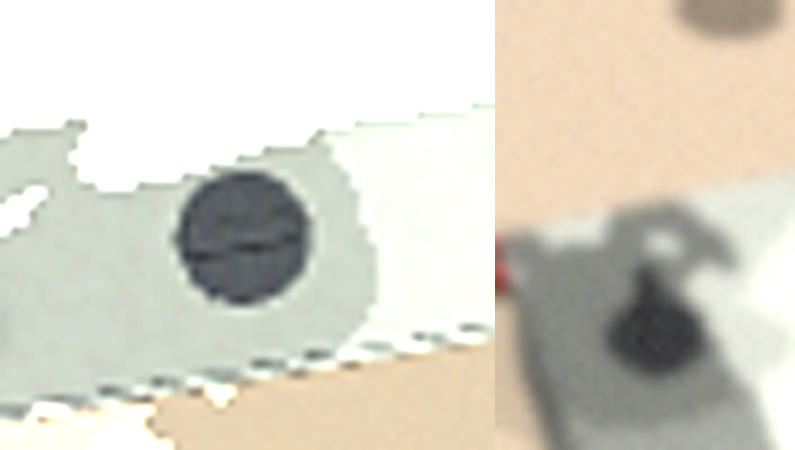

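The wing lies parallel to the front edge, from (190,258) to (305,238) in the crop. The disc sits low on the shut lid with no shaft visible under it, so it is caught.

```bash
python3 -c "
from bench import arm
print(arm.job_done())"
```

```text
the job is handed in; nothing more can be done
None
```

The lid is shut and the stud is turned to the catch; the last pictures show it still pressed in after release. The job was handed in at about 21 s, with no verdict returned.

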